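# Bring the blue ink jar round to the yellow post

## Task

In the print studio, turn the ink carousel by the shorter way round so that its blue-lidded jar stops right beside the yellow post, in line with it as seen from the carousel's axis, then let go. Do not take the jar round the far side away from the yellow post, and leave the loose spare jar with the same blue lid where it stands on the bench.

Things in the scene. Friction and masses are not known exactly. Their poses are not given: they have to be found in the camera images.
- knob (a point): Black T-handle of the ink carousel: upright bar 60 long, 15 thick, 32 mm tall on an 18 mm spindle, rigid with the disc. Point: the bar's centre, on the vertical turning axis, 104 mm above the bench; x along the bar, y across its thickness, z up. Disc 212 mm across on a fixed plinth, 290 across. Turns endlessly both ways, no stops or clicks, about 0.07 N m friction; stays where left.
- blue_jar (a point): Centre of the top of the carousel's only blue lid (44 mm across), 80 mm from the axis, 75 mm above the bench, on the -x side of the knob's bar and turning with it. Five jars of the same size (red, white, black, green, grey lids) share the disc; none comes off. Lid tops are 13 mm below the bar's underside. It starts 40 to 80 degrees to one side of the yellow post.
- yellow_post_top (a point): Centre of the top of the yellow post, a fixed upright cylinder 28 mm across on the plinth, just outside the disc, 125 mm from the turning axis, top 67 mm above the bench. With the blue jar in line, lid and post centres are 45 mm apart horizontally. An equal white post on the plinth is not the one meant.
- spare_blue_mid (a point): Centre of the loose spare jar, standing on the open bench away from the carousel, with the same blue lid: 44 mm across, 45 mm tall, point half-way up, 22.5 mm above the bench. To be left alone.

How it is judged:
By the outcome, as a careful person would: the job done as asked, in the order asked, and still so for the second after the job is handed in, with the robot touching nothing.
It also fails if it takes over 32 s, if anything falls off the work surface, if the arm or the gripper's body presses on something with over 40 N, if the wrist force passes 120 N, or if a joint passes its speed limit or range.

## Robot

A 6-joint arm with a two-finger parallel gripper is mounted at the origin on the work surface. World frame = base frame: x ahead of the robot, y to its left, z up, the work surface at z = 0. Lengths are in m, angles in rad, forces in N, time in s.
With the tool pointing down it reaches from about 0.425 to 0.95 m from the base axis. Payload 3.5 kg.
Tool frame: the origin (TCP) lies midway between the tips of the shut fingers; the grasp point (between the pads) lies 19 mm behind it; z points along the fingers, y is the direction in which the jaws open and shut (so a half turn about z gives the same grasp; the last joint's range is limited). The gripper opens to 85 mm and grips with 20 to 120 N. Pads are 22 mm wide; open, the fingers measure 114 mm over their backs; the gripper's body (76 mm by 85 mm) begins 54 mm behind the grasp point. The pads swing forward as they close: fully open they stand 13 mm farther back than shut.
Start: joints at [-1.32, 0.286, 1.577, -0, 1.279, -0.15], TCP at [0.263, -0.621, 0.195] pointing down, gripper open.
Joint ranges: [-2.77, 2.77], [-0.9, 2.22], [0.21, 2.48], [-1.53, 4.67], [0.24, 2.81], [-2.84, 2.84]. Speed limits (rad/s): [2.79, 2.79, 3.14, 3.14, 3.14, 3.14].

## Interface

Orientations are given as a unit quaternion [x, y, z, w].
In Python, from plant import ctrl gives the robot as it stands.
- The arm moves only by the tool apply_moves, never from a script. Its argument "moves" is a list that holds one entry, the list of rows, each a list of 7 numbers: the shift along the tool's x, y, z in m, then the turn, a rotation vector about the tool's x, y, z in degrees, then the gripper's target within -1 to 1 (shut at 1, half-way at 0, fully open at -1). In form: [[[tx, ty, tz, ax, ay, az, hand], ...]]. A call has 1 to 12 rows; each row shifts and turns the pose as measured when the row begins, along the tool's axes as they then stand; what a row does not reach is not made up. A row lasts 1/10 s, in which the tool goes at most 50 mm and 8.59 degrees, less where a joint would pass 70% of its speed; a pose out of reach is approached as far as the arm can. A call with a gripper value outside its range is refused whole. The fingers move at their own pace and stop on an object; "force" is the grip in N (left out, the last holds). Time passes only in rows, so rows that do not move let the fingers close. It gives the time, the measured TCP pose, the force and the opening at its end, in the units of the state.
- ctrl.get_state(): the state, without advancing time (a new reading comes with each control period).
- ctrl.read_camera(name): name is "scene" or "side" or "wrist"; returns the picture (400x640x3 uint8, red, green, blue); there is no depth.
- ctrl.get_calibration(name): a dict with "camera_matrix" (3x3 intrinsics, pixels), "cam_to_world" (4x4, takes a point from camera to world coordinates). Camera axes: x right, y up, looking along -z (the intrinsics and any distortion apply to the point x, -y, -z); pixel columns grow to the right and rows downward; lengths in m; the calibration is good to about 2 mm. A picture is of the moment at which its call begins: read the wrist's pose just before it. get_calibration takes no time and is no camera call; for the wrist camera it gives the pose at the moment of the call.
- ctrl.sign_off(): hands the job in, once; it reports no verdict.
The state is a dict: "time": time; "qpos": joint angles; "dq": joint speeds; "joint_efforts": joint torques, N m; "eef_pos": TCP position; "tcp_rot": TCP orientation; "contact_force": force on the tool from outside, world axes, zero at the start; "wrist_torque": the same for the moment, N m; "opening": opening from 0.0 (shut) to 1.0 (fully open).
Only numpy, scipy, OpenCV 4.12 (cv2) and the standard library are available. Lean on these libraries where they do the work, as an engineer would, in place of code of your own. Each camera call takes 0.05 s, during which the arm holds its last target. There are 200 camera calls.

## Working session

There is one attempt and no reset: what is moved stays moved. The work goes in short steps, Python scripts to look and compute and a tool call to move; the robot and the scene stay as the last step left them, time stands still between calls to the robot, and variables do not carry over. Pictures are saved under pics/ and viewed, about 8 in all and at most 12, crops included, and the job is handed in when it is done.

Besides the shell and the picture viewer there is one more tool, called after "Call:" in YAML: its name, and indented under it one key for each argument. apply_moves: Moves the arm, as the interface text tells. Its arguments: {"type":"object","properties":{"moves":{"type":"array","items":{"type":"array","items":{"type":"array","items":{"type":"number"}}}},"force":{"type":"number"}},"required":["moves"]}

```bash
mkdir -p pics; ls; cat > h.py <<'E'
from plant import ctrl
import numpy as np, cv2
def shot(n,f):
    c=ctrl.get_calibration(n); im=ctrl.read_camera(n)
    cv2.imwrite('pics/'+f,im[:,:,::-1]); return im,c
def ray(c,u,v,z):
    K=np.array(c["camera_matrix"]);T=np.array(c["cam_to_world"])
    d=np.linalg.inv(K)@[u,v,1]; d=T[:3,:3]@(d*[1,-1,-1]); o=T[:3,3]
    return o+d*(z-o[2])/d[2]
E
python3 - <<'E'
from h import *
s=ctrl.get_state();print(s)
ims=[]
for n in("scene","side"):
    im,c=shot(n,n+'1.png');print(n,c)
E
```

```text
pics
{'time': 0.0, 'qpos': array([-1.32001986e+00,  2.87180831e-01,  1.57816389e+00, -1.22745264e-06,
        1.27860559e+00, -1.49972894e-01]), 'dq': array([ 7.75456972e-05,  1.89140945e-03, -5.71979154e-04, -3.28883976e-04,
        4.44557132e-04,  1.18732461e-03]), 'joint_efforts': array([ 4.90108978e-04, -4.05976045e+01, -2.92628288e+01, -6.54450650e-05,
        5.72283650e-03,  3.26886187e-06]), 'eef_pos': array([ 0.26318177, -0.62077748,  0.19344427]), 'tcp_rot': array([ 9.79991355e-01,  1.99036566e-01, -5.99765777e-05, -1.17730006e-03]), 'contact_force': array([ 0.27390379,  0.20749222, -0.01355495]), 'wrist_torque': array([-0.00305437, -0.00117554,  0.0162794 ]), 'opening': 1.0012476737159963}
scene {'camera_matrix': array([[482.44802416,   0.        , 319.66172987],
       [  0.        , 482.44802416, 198.88153023],
       [  0.        ,   0.        ,   1.        ]]), 'cam_to_world': array([[ 0.68422465, -0.59084589,  0.42747837,  1.12032872],
       [ 0.72926983,  0.55317239, -0.40269818, -0.53535768],
       [ 0.00146333,  0.5872831 ,  0.80938027,  1.24070604],
       [ 0.        ,  0.        ,  0.        ,  1.        ]])}
side {'camera_matrix': array([[511.27639508,   0.        , 316.59803362],
       [  0.        , 511.27639508, 199.11419081],
       [  0.        ,   0.        ,   1.        ]]), 'cam_to_world': array([[-0.76763165,  0.31671295, -0.55716654, -0.17332634],
       [-0.64042057, -0.41238027,  0.64792284,  0.81055041],
       [-0.02455893,  0.85418699,  0.51938564,  0.75282749],
       [ 0.        ,  0.        ,  0.        ,  1.        ]])}
```

View pics/scene1.png

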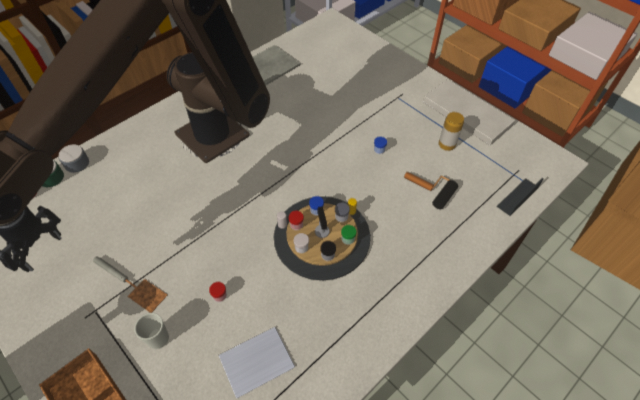

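View pics/side1.png

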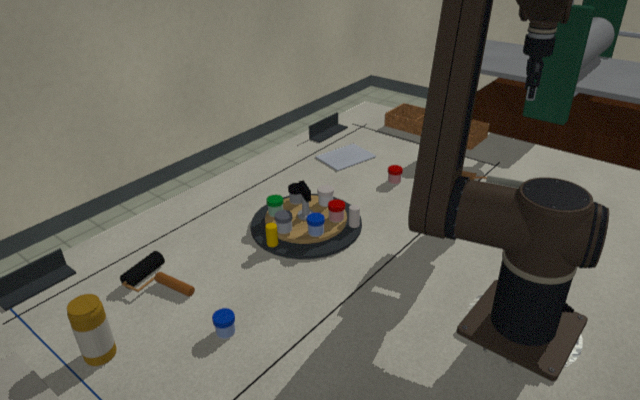

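The scene view shows the carousel with its blue lid near (316,203), yellow post (352,203), knob about (322,218), and the loose spare at (380,144). In the side view blue is at (316,219), yellow (272,232), knob (300,188). I'll enlarge both for better pixels.

```bash
python3 - <<'E'
import cv2,numpy as np
a=cv2.imread('pics/scene1.png')[185:285,265:380];b=cv2.imread('pics/side1.png')[170:270,245:370]
r=lambda i:cv2.resize(i,None,fx=5,fy=5,interpolation=cv2.INTER_CUBIC)[:, :]
a=cv2.resize(a,(0,0),fx=3.4,fy=5.9*0+3.4,interpolation=2);b=cv2.resize(b,(0,0),fx=3.2,fy=3.4,interpolation=2)
cv2.imwrite('pics/c1.png',np.hstack([a,b]));print(a.shape,b.shape)
E
```

```text
(340, 391, 3) (340, 400, 3)
```

View pics/c1.png

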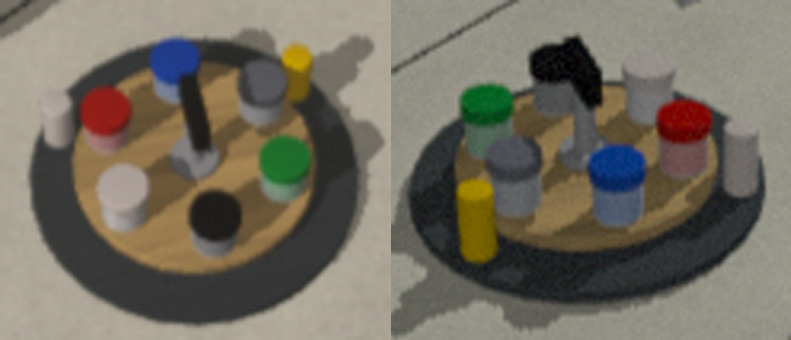

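```bash
cat > m.py <<'E'
from h import *
P={'scene':dict(blue=(175,55),red=(106,105),white=(124,182),black=(215,211),green=(285,155),grey=(263,80),yel=(297,53)),
'side':dict(blue=(617,162),red=(685,117),white=(648,70),black=(555,62),green=(487,102),grey=(514,152),yel=(477,188))}
for n in P:
    c=ctrl.get_calibration(n);R={}
    for k,(u,v) in P[n].items():
        u,v=(265+u/3.4,185+v/3.4) if n=='scene' else (245+(u-391)/3.2,170+v/3.4)
        R[k]=ray(c,u,v,.067 if k=='yel' else .075)[:2]
    L=np.array([R[k] for k in('blue','red','white','black','green','grey')])
    A=np.c_[2*L,np.ones(6)];x=np.linalg.lstsq(A,(L**2).sum(1),rcond=None)[0]
    C=x[:2];print(n,'fit',C,np.sqrt(x[2]+C@C),'mean',L.mean(0))
    for k in R:
        d=R[k]-C;print(k,R[k].round(3),np.hypot(*d).round(4),np.degrees(np.arctan2(d[1],d[0])).round(1))
c=ctrl.get_calibration('scene');print('spare',ray(c,380,140,.045))
E
python3 m.py
```

```text
scene fit [ 0.57305438 -0.00920198] 0.07950637762981418 mean [ 0.57294154 -0.00923822]
blue [0.504 0.032] 0.0801 149.1
red [ 0.503 -0.047] 0.0801 -151.7
white [ 0.57  -0.087] 0.0781 -92.0
black [ 0.642 -0.051] 0.0806 -31.5
green [0.643 0.029] 0.0795 28.6
grey [0.576 0.069] 0.0786 87.9
yel [0.572 0.116] 0.125 90.5
side fit [ 0.56618446 -0.00601505] 0.07746867576776845 mean [ 0.56661079 -0.00619612]
blue [0.501 0.032] 0.076 149.6
red [ 0.497 -0.046] 0.08 -149.7
white [ 0.563 -0.082] 0.076 -92.2
black [ 0.632 -0.045] 0.0765 -30.4
green [0.635 0.033] 0.0795 29.5
grey [0.571 0.07 ] 0.0766 86.3
yel [0.57  0.113] 0.1188 88.1
spare [0.44910553 0.37484301 0.045     ]
```

```bash
cat > plan.py <<'E'
from h import *; import sys, json
# target x y z psi(deg of tool y) nrows hand
x,y,z,psi,n,g=map(float,sys.argv[1:]); n=int(n)
from scipy.spatial.transform import Rotation as R
s=ctrl.get_state();p=s['eef_pos'];r=R.from_quat(s['tcp_rot'])
m=r.as_matrix();p0=np.degrees(np.arctan2(m[1,1],m[0,1]));a=np.radians(psi)
t=R.from_matrix(np.c_[[-np.sin(a),np.cos(a),0],[np.cos(a),np.sin(a),0],[0,0,-1]])
w=(r.inv()*t).as_rotvec(degrees=True)/n
d=(np.array([x,y,z])-p)/n
print('t',s['time'],'p',p.round(4),'psi',p0.round(2),'q',s['qpos'].round(2),'f',s['contact_force'].round(1),'open',s['opening'])
rows=[]
for i in range(n):
    rows.append([*np.round(r.inv().apply(d),4),*np.round(w,1),g]); r=r*R.from_rotvec(w,degrees=True)
print(json.dumps(rows))
E
python3 plan.py .572 -.009 .24 59 15 -1
```

```text
t 0.1 p [ 0.2632 -0.6208  0.1936] psi -67.03 q [-1.32  0.29  1.58 -0.    1.28 -0.15] f [ 0.2  1.3 -0.5] open 0.9996239567717188
[[0.0349, -0.0295, -0.003, -0.0, -0.0, -8.4, -1.0], [0.0388, -0.0241, -0.003, -0.0, -0.0, -8.4, -1.0], [0.0419, -0.0182, -0.003, -0.0, -0.0, -8.4, -1.0], [0.0441, -0.0119, -0.003, -0.0, -0.0, -8.4, -1.0], [0.0454, -0.0053, -0.0031, -0.0, -0.0, -8.4, -1.0], [0.0457, 0.0014, -0.0031, -0.0, -0.0, -8.4, -1.0], [0.045, 0.0081, -0.0031, -0.0, -0.0, -8.4, -1.0], [0.0433, 0.0145, -0.0031, -0.0, -0.0, -8.4, -1.0], [0.0407, 0.0207, -0.0031, -0.0, -0.0, -8.4, -1.0], [0.0373, 0.0264, -0.0031, -0.0, -0.0, -8.4, -1.0], [0.033, 0.0316, -0.0031, -0.0, -0.0, -8.4, -1.0], [0.028, 0.0361, -0.0031, -0.0, -0.0, -8.4, -1.0], [0.0224, 0.0398, -0.0031, -0.0, -0.0, -8.4, -1.0], [0.0164, 0.0426, -0.0031, -0.0, -0.0, -8.4, -1.0], [0.01, 0.0446, -0.0031, -0.0, -0.0, -8.4, -1.0]]
```

Call:
apply_moves:
  moves:
    - [[0.035, -0.0295, -0.003, 0, 0, -8.4, -1], [0.039, -0.024, -0.003, 0, 0, -8.4, -1], [0.042, -0.018, -0.003, 0, 0, -8.4, -1], [0.044, -0.012, -0.003, 0, 0, -8.4, -1], [0.0455, -0.005, -0.003, 0, 0, -8.4, -1], [0.0455, 0.0015, -0.003, 0, 0, -8.4, -1], [0.045, 0.008, -0.003, 0, 0, -8.4, -1], [0.043, 0.0145, -0.003, 0, 0, -8.4, -1], [0.041, 0.021, -0.003, 0, 0, -8.4, -1], [0.037, 0.0265, -0.003, 0, 0, -8.4, -1]]

```text
time: 1.1
eef_pos: [0.464, -0.1969, 0.2186]
tcp_rot: [0.582, 0.813, 0.003, -0.005]
contact_force: [-0.0, -0.4, 0.1]
opening: 1.001
```

```bash
python3 plan.py .572 -.009 .24 59 8 -1
```

```text
t 1.1 p [ 0.464  -0.1969  0.2186] psi 18.79 q [-0.61 -0.11  1.96  0.01  1.3  -0.94] f [-0.  -0.4  0.1] open 1.0007973836083484
[[0.0179, 0.0203, -0.0025, 0.0, -0.1, -5.0, -1.0], [0.0161, 0.0218, -0.0025, 0.0, -0.1, -5.0, -1.0], [0.0141, 0.0232, -0.0025, 0.0, -0.1, -5.0, -1.0], [0.012, 0.0243, -0.0026, 0.0, -0.1, -5.0, -1.0], [0.0098, 0.0253, -0.0026, 0.0, -0.1, -5.0, -1.0], [0.0076, 0.026, -0.0026, 0.0, -0.1, -5.0, -1.0], [0.0052, 0.0266, -0.0026, 0.0, -0.1, -5.0, -1.0], [0.0029, 0.0269, -0.0027, 0.0, -0.1, -5.0, -1.0]]
```

Call:
apply_moves:
  moves:
    - [[0.018, 0.0205, -0.0025, 0, -0.1, -5, -1], [0.016, 0.022, -0.0025, 0, -0.1, -5, -1], [0.014, 0.023, -0.0025, 0, -0.1, -5, -1], [0.012, 0.0245, -0.0025, 0, -0.1, -5, -1], [0.01, 0.025, -0.0025, 0, -0.1, -5, -1], [0.0075, 0.026, -0.0025, 0, -0.1, -5, -1], [0.005, 0.0265, -0.0025, 0, -0.1, -5, -1], [0.003, 0.027, -0.0025, 0, -0.1, -5, -1], [0, 0, 0, 0, 0, 0, -1]]

```text
time: 2.0
eef_pos: [0.571, 0.0081, 0.2362]
tcp_rot: [0.249, 0.968, 0.001, -0.002]
contact_force: [-0.4, 0.0, 0.1]
opening: 1.0
```

```bash
python3 - <<'E'
from h import *
im,c=shot('wrist','w1.png');print(c)
for k,p in dict(axis=[.572,-.009,.12],blue=[.504,.032,.075],yel=[.571,.116,.067]).items():
    T=np.linalg.inv(c['cam_to_world']);q=T@[*p,1];q=np.array(c['camera_matrix'])@(q[:3]*[1,-1,-1]);print(k,q[:2]/q[2])
E
python3 plan.py .572 -.009 .24 59 1 -1
```

```text
{'camera_matrix': array([[339.195789  ,   0.        , 315.9593645 ],
       [  0.        , 339.195789  , 197.86347565],
       [  0.        ,   0.        ,   1.        ]]), 'cam_to_world': array([[ 0.48222974, -0.82978717, -0.2809052 ,  0.49818049],
       [ 0.87604373,  0.45726606,  0.1531507 ,  0.04704909],
       [ 0.00136593, -0.31993906,  0.94743714,  0.41556987],
       [ 0.        ,  0.        ,  0.        ,  1.        ]])}
axis [300.71059804 189.44205987]
blue [304.69897471  96.86412221]
yel [410.73817091 115.4683621 ]
t 2.05 p [0.5703 0.007  0.2358] psi 60.99 q [-0.17  0.03  1.79  0.    1.32 -1.23] f [-0.2 -0.3 -0.3] open 0.9991668294495437
[[-0.0093, -0.0132, -0.0042, 0.0, -0.2, 2.0, -1.0]]
```

View pics/w1.png

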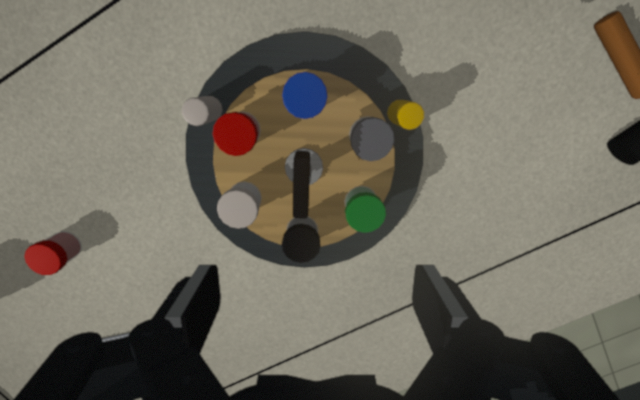

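The wrist view has the bar top from (302,152) to (301,217), the blue lid at (305,95), and the yellow post top at (411,115). These are within a few pixels of my predictions.

```bash
cat > m2.py <<'E'
from h import *
c=ctrl.get_calibration('wrist')
P=dict(blue=(305,95),red=(235,133),white=(238,209),black=(301,243),green=(366,213),grey=(372,138))
L=np.array([ray(c,*p,.075)[:2] for p in P.values()]);C=L.mean(0)
print('C',C,np.hypot(*(L-C).T).round(4));print(np.degrees(np.arctan2(*(L-C).T[::-1])).round(1))
y=ray(c,411,115,.067)[:2]-C;print('yel',y+C,np.hypot(*y),np.degrees(np.arctan2(y[1],y[0])))
e=[ray(c,302,152,.12)[:2],ray(c,301,217,.12)[:2]];d=e[0]-e[1];print('bar',(e[0]+e[1])/2,np.hypot(*d),np.degrees(np.arctan2(d[1],d[0])))
E
python3 m2.py; python3 plan.py .571 -.0085 .14 59.5 4 -1
```

```text
C [ 0.5692901  -0.00878753] [0.0788 0.0793 0.0796 0.0783 0.0797 0.0791]
[ 148.8 -151.4  -90.4  -31.2   28.7   89.5]
yel [0.56997936 0.1150373 ] 0.12382674340477358 89.68106872888384
bar [ 0.56818523 -0.00771288] 0.06144411775875779 149.4183467516648
t 2.05 p [0.5703 0.007  0.2358] psi 60.99 q [-0.17  0.03  1.79  0.    1.32 -1.23] f [-0.2 -0.3 -0.3] open 0.9991668294495437
[[-0.0021, -0.0033, 0.0239, 0.0, -0.1, 0.4, -1.0], [-0.0021, -0.0033, 0.0239, 0.0, -0.1, 0.4, -1.0], [-0.0021, -0.0033, 0.0239, 0.0, -0.1, 0.4, -1.0], [-0.0021, -0.0033, 0.0239, 0.0, -0.1, 0.4, -1.0]]
```

Call:
apply_moves:
  moves:
    - [[-0.002, -0.0035, 0.02, 0, -0.1, 0.4, -1], [-0.002, -0.0035, 0.02, 0, -0.1, 0.4, -1], [-0.002, -0.0035, 0.024, 0, 0, 0.4, -1], [-0.002, -0.0035, 0.024, 0, 0, 0.4, -1], [0, 0, 0.024, 0, 0, 0, -1], [0, 0, 0.02, 0, 0, 0, -1], [0, 0, 0, 0, 0, 0, -1]]

```text
time: 2.75
eef_pos: [0.5662, -0.0158, 0.0979]
tcp_rot: [0.27, 0.963, -0.001, -0.002]
contact_force: [-0.5, 0.0, -0.6]
opening: 1.0
```

```bash
python3 plan.py .5695 -.0085 .09 59.3 3 -1
```

```text
t 2.75 p [ 0.5662 -0.0158  0.0979] psi 58.62 q [-0.21  0.15  1.92 -0.    1.07 -1.23] f [-0.5  0.  -0.6] open 0.999731684560898
[[0.0003, 0.0027, 0.0026, -0.1, -0.0, -0.2, -1.0], [0.0003, 0.0027, 0.0026, -0.1, -0.0, -0.2, -1.0], [0.0003, 0.0027, 0.0026, -0.1, -0.0, -0.2, -1.0]]
```

Call:
apply_moves:
  moves:
    - [[0, 0.004, 0.004, 0, 0, -0.4, -1], [0, 0.003, 0.003, 0, 0, -0.2, -1], [0, 0, 0, 0, 0, 0, -1], [0, 0, 0, 0, 0, 0, -1]]

```text
time: 3.15
eef_pos: [0.5713, -0.0111, 0.0934]
tcp_rot: [0.266, 0.964, -0.001, 0.0]
contact_force: [-1.0, 0.3, 0.4]
opening: 0.998
```

```bash
python3 plan.py .5695 -.0085 .09 59.3 3 -1
```

```text
t 3.15 p [ 0.5713 -0.0111  0.0934] psi 59.11 q [-0.2   0.17  1.92 -0.    1.06 -1.23] f [-1.   0.3  0.4] open 0.9977053406188893
[[0.001, 0.0004, 0.0011, -0.0, 0.0, -0.1, -1.0], [0.001, 0.0004, 0.0011, -0.0, 0.0, -0.1, -1.0], [0.001, 0.0004, 0.0011, -0.0, 0.0, -0.1, -1.0]]
```

Call:
apply_moves:
  moves:
    - [[0.003, 0.001, 0.004, 0, 0, -0.2, 0], [0, 0, 0, 0, 0, 0, 0.5], [0, 0, 0, 0, 0, 0, 1], [0, 0, 0, 0, 0, 0, 1], [0, 0, 0, 0, 0, 0, 1], [0, 0, 0, 0, 0, 0, 1], [0, 0, 0, 0, 0, 0, 1], [0, 0, 0, 0, 0, 0, 1]]
  force: 30

```text
time: 3.95
eef_pos: [0.5705, -0.0084, 0.0914]
tcp_rot: [0.264, 0.964, -0.001, 0.002]
contact_force: [-0.4, -0.5, -1.0]
opening: -0.002
```

```bash
python3 plan.py .5695 -.0085 .09 0.3 12 1
```

```text
t 3.95 p [ 0.5705 -0.0084  0.0914] psi 59.36 q [-0.19  0.16  1.92 -0.    1.05 -1.23] f [-0.4 -0.5 -1. ] open -0.002495464335280041
[[0.0001, -0.0, 0.0001, 0.0, 0.0, 4.9, 1.0], [0.0001, -0.0001, 0.0001, 0.0, 0.0, 4.9, 1.0], [0.0001, -0.0001, 0.0001, 0.0, 0.0, 4.9, 1.0], [0.0001, -0.0001, 0.0001, 0.0, 0.0, 4.9, 1.0], [0.0, -0.0001, 0.0001, 0.0, 0.0, 4.9, 1.0], [0.0, -0.0001, 0.0001, 0.0, 0.0, 4.9, 1.0], [0.0, -0.0001, 0.0001, 0.0, 0.0, 4.9, 1.0], [0.0, -0.0001, 0.0001, 0.0, 0.0, 4.9, 1.0], [0.0, -0.0001, 0.0001, 0.0, 0.0, 4.9, 1.0], [0.0, -0.0001, 0.0001, 0.0, 0.0, 4.9, 1.0], [0.0, -0.0001, 0.0001, 0.0, 0.0, 4.9, 1.0], [0.0, -0.0001, 0.0001, 0.0, 0.0, 4.9, 1.0]]
```

The fingers shut completely, so the bar isn't between them. I'll look before going on.

```bash
python3 - <<'E'
from h import *
a,_=shot('wrist','w2.png');b,_=shot('side','s2.png');c,_=shot('scene','sc2.png')
f=lambda i:cv2.resize(i,(400,300),interpolation=2)
o=np.vstack([np.hstack([f(a[60:]),f(b[140:290,200:400])]),np.hstack([f(c[150:300,230:430]),f(a[130:330,220:420])])])
cv2.imwrite('pics/m2.png',o[:,:,::-1])
E
```

```text
(no output)
```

View pics/m2.png

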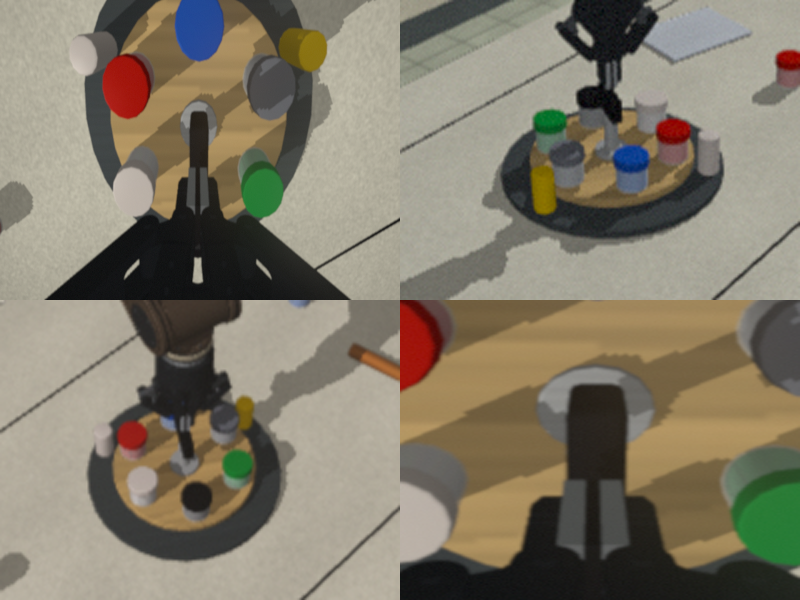

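```bash
python3 - <<'E'
from h import *
o=[]
s=ctrl.get_state();print(s['eef_pos'],s['contact_force'],s['opening'])
for n,f,x,y in(('scene','sc2',322,213),('side','s2',306,190)):
    c=ctrl.get_calibration(n);T=np.linalg.inv(c['cam_to_world'])
    im=cv2.imread(f'pics/{f}.png');x0,y0=x-30,y-38;k=13
    im=cv2.resize(im[y0:y0+46,x0:x0+30*2],None,fx=6.6,fy=k,interpolation=2) if 0 else cv2.resize(im[y-38:y+22,x-30:x+30],(400,400),interpolation=2)
    for p,col in(([*s['eef_pos']],(0,0,255)),([.570,-.0085,.12],(0,255,0)),([.570,-.0085,.088],(255,255,0)),([.5442,.0068,.12],(255,0,255)),([.5958,-.0238,.12],(255,0,255))):
        q=T@[*p,1];q=np.array(c['camera_matrix'])@(q[:3]*[1,-1,-1]);u,v=q[:2]/q[2]
        cv2.circle(im,(int((u-x+30)*6.667),int((v-y+38)*6.667)),4,col,-1)
    o.append(im)
cv2.imwrite('pics/z2.png',np.hstack(o))
E
```

```text
[ 0.57047793 -0.0084349   0.09135719] [-0.81944595  0.62198987  0.420394  ] -0.0014522725865860823
```

View pics/z2.png

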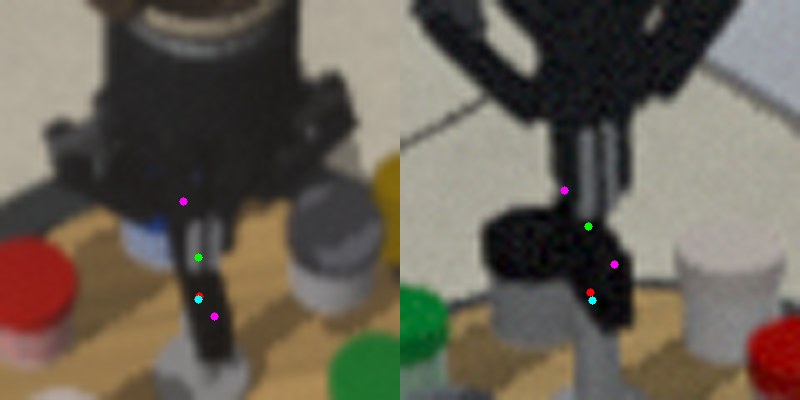

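```bash
python3 - <<'E'
from h import *
a=ctrl.get_calibration('scene');b=ctrl.get_calibration('side')
for z in(.09,.1,.11,.12,.13,.14):print(z,ray(a,322.5,215.2,z)[:2].round(4),ray(b,306,184.7,z)[:2].round(4))
c=ctrl.get_calibration('wrist');T=np.linalg.inv(c['cam_to_world'])
e=ctrl.get_state()['eef_pos']
for p in(e,e+[0,0,.03]):
    q=T@[*p,1];q=np.array(c['camera_matrix'])@(q[:3]*[1,-1,-1]);print(q[:2]/q[2])
# start picture: where would the open tips be (jaw +-42 mm, 13 mm back)
T=np.linalg.inv(a['cam_to_world']);w=np.radians(-67)
im=cv2.imread('pics/scene1.png')
for s in(-1,1):
  for dz,col in((.013,(0,0,255)),(.043,(0,255,0))):
    p=np.array([.2632,-.6208,.1935+dz])+s*.047*np.array([np.cos(w),np.sin(w),0])
    q=T@[*p,1];q=np.array(a['camera_matrix'])@(q[:3]*[1,-1,-1]);u=q[:2]/q[2];print(s,dz,u)
    cv2.circle(im,tuple(u.astype(int)),1,col,-1)
cv2.imwrite('pics/t0.png',cv2.resize(im[190:290,0:100],(600,600),interpolation=2))
E
```

```text
0.09 [0.5604 0.0034] [ 0.6063 -0.0552]
0.1 [ 0.5653 -0.0012] [ 0.5946 -0.0421]
0.11 [ 0.5702 -0.0059] [ 0.5828 -0.0291]
0.12 [ 0.575  -0.0106] [ 0.571 -0.016]
0.13 [ 0.5799 -0.0153] [ 0.5593 -0.003 ]
0.14 [ 0.5848 -0.02  ] [0.5475 0.0101]
[317.31358286 233.74948938]
[317.42754973 259.69378296]
-1 0.013 [ 64.64722114 244.69811   ]
-1 0.043 [ 59.37316228 238.38428334]
1 0.013 [ 37.36173056 276.06541108]
1 0.043 [ 31.2577464  270.14685494]
```

View pics/t0.png

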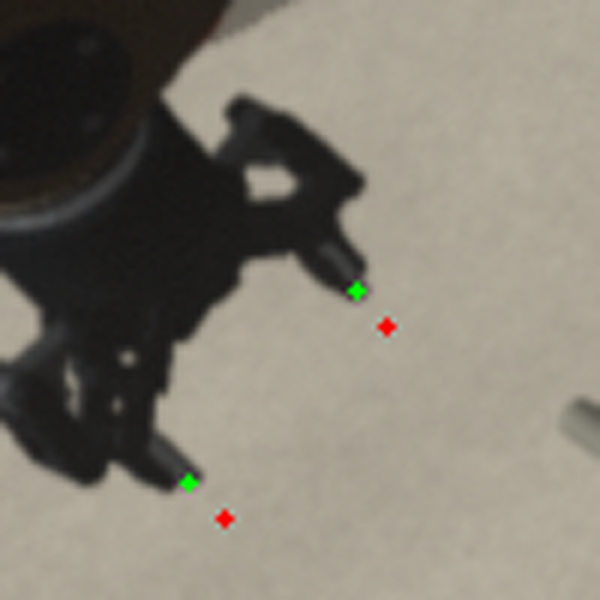

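The start picture shows the real finger tips about 30 mm short of the reported TCP. Triangulating the shut tips also gives z≈0.12 against 0.091 reported. So the fingers shut just above the bar, and I have to go 30 mm lower by the reported numbers.

Call:
apply_moves:
  moves:
    - [[0, 0, -0.01, 0, 0, 0, -1], [0, 0, 0, 0, 0, 0, -1], [0, 0, 0, 0, 0, 0, -1], [0, 0, 0, 0, 0, 0, -1], [0, 0, 0, 0, 0, 0, -1], [0, 0, 0, 0, 0, 0, -1], [0, 0, 0, 0, 0, 0, -1]]

```text
time: 4.8
eef_pos: [0.5706, -0.0085, 0.1026]
tcp_rot: [0.264, 0.964, -0.001, 0.003]
contact_force: [-0.3, -0.5, -0.1]
opening: 0.995
```

```bash
python3 plan.py .5695 -.0085 .063 59.3 4 -1; python3 - <<'E'
from h import *
im,_=shot('wrist','w3.png')
E
```

```text
t 4.8 p [ 0.5706 -0.0085  0.1026] psi 59.36 q [-0.19  0.15  1.92 -0.    1.07 -1.23] f [-0.3 -0.5 -0.1] open 0.9948820077908629
[[0.0003, -0.0001, 0.0099, -0.0, 0.1, 0.0, -1.0], [0.0003, -0.0001, 0.0099, -0.0, 0.1, 0.0, -1.0], [0.0003, -0.0001, 0.0099, -0.0, 0.1, 0.0, -1.0], [0.0002, -0.0001, 0.0099, -0.0, 0.1, 0.0, -1.0]]
```

View pics/w3.png

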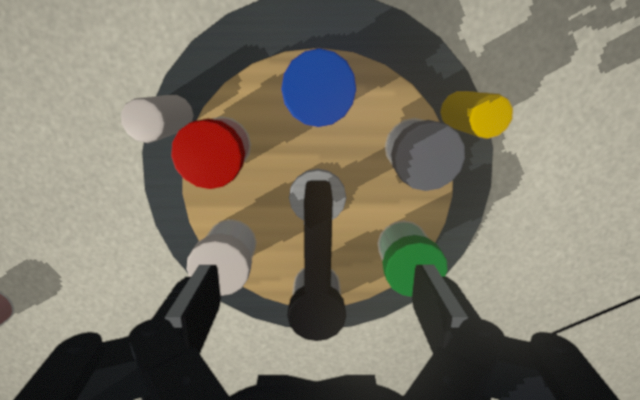

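The bar is centred between the open fingers, at x≈318, and the disc hasn't moved. I'll go lower and grip.

Call:
apply_moves:
  moves:
    - [[0, 0, 0.01, 0, 0.1, 0, -1], [0, 0, 0.01, 0, 0.1, 0, -1], [0, 0, 0.01, 0, 0, 0, -1], [0, 0, 0.004, 0, 0, 0, -1], [0, 0, 0, 0, 0, 0, -1], [0, 0, 0, 0, 0, 0, -1]]

```text
time: 5.45
eef_pos: [0.5693, -0.0083, 0.0635]
tcp_rot: [0.264, 0.964, -0.001, -0.001]
contact_force: [0.0, -0.1, -0.4]
opening: 1.0
```

```bash
python3 plan.py .5695 -.0085 .062 59.3 1 -1
```

```text
t 5.45 p [ 0.5693 -0.0083  0.0635] psi 59.35 q [-0.19  0.2   1.93 -0.    1.01 -1.23] f [ 0.  -0.1 -0.4] open 0.9999643065619355
[[-0.0003, -0.0, 0.0015, -0.1, -0.1, 0.0, -1.0]]
```

Call:
apply_moves:
  moves:
    - [[0, 0, 0, 0, 0, 0, 0], [0, 0, 0, 0, 0, 0, 0.5], [0, 0, 0, 0, 0, 0, 1], [0, 0, 0, 0, 0, 0, 1], [0, 0, 0, 0, 0, 0, 1], [0, 0, 0, 0, 0, 0, 1], [0, 0, 0, 0, 0, 0, 1]]
  force: 40

```text
time: 6.15
eef_pos: [0.5709, -0.0077, 0.0652]
tcp_rot: [0.265, 0.964, 0.0, 0.001]
contact_force: [0.7, -0.3, 0.2]
opening: 0.164
```

```bash
python3 plan.py .5695 -.0085 .0635 0.3 12 1
```

```text
t 6.15 p [ 0.5709 -0.0077  0.0652] psi 59.32 q [-0.19  0.2   1.93  0.    1.01 -1.23] f [ 0.7 -0.3  0.2] open 0.16389513932333805
[[0.0001, -0.0001, 0.0001, 0.0, 0.0, 4.9, 1.0], [0.0001, -0.0001, 0.0001, 0.0, 0.0, 4.9, 1.0], [0.0, -0.0001, 0.0001, 0.0, 0.0, 4.9, 1.0], [0.0, -0.0001, 0.0001, 0.0, 0.0, 4.9, 1.0], [0.0, -0.0001, 0.0001, 0.0, 0.0, 4.9, 1.0], [0.0, -0.0001, 0.0001, 0.0, 0.0, 4.9, 1.0], [-0.0, -0.0001, 0.0001, 0.0, 0.0, 4.9, 1.0], [-0.0, -0.0001, 0.0001, 0.0, 0.0, 4.9, 1.0], [-0.0, -0.0001, 0.0001, 0.0, 0.0, 4.9, 1.0], [-0.0, -0.0001, 0.0001, 0.0, 0.0, 4.9, 1.0], [-0.0, -0.0001, 0.0001, 0.0, 0.0, 4.9, 1.0], [-0.0001, -0.0001, 0.0001, 0.0, 0.0, 4.9, 1.0]]
```

Opening 0.164 is about 14 mm, so the bar is gripped. Now the turn: positive about tool z is clockwise from above, taking blue from 149° towards 90°.

Call:
apply_moves:
  moves:
    - [[0, 0, 0, 0, 0, 4, 1], [0, 0, 0, 0, 0, 5, 1], [0, 0, 0, 0, 0, 5, 1], [0, 0, 0, 0, 0, 5, 1], [0, 0, 0, 0, 0, 5, 1], [0, 0, 0, 0, 0, 5, 1], [0, 0, 0, 0, 0, 5, 1], [0, 0, 0, 0, 0, 5, 1], [0, 0, 0, 0, 0, 4, 1], [0, 0, 0, 0, 0, 3, 1], [0, 0, 0, 0, 0, 0, 1], [0, 0, 0, 0, 0, 0, 1]]

```text
time: 7.35
eef_pos: [0.5714, -0.0073, 0.0652]
tcp_rot: [0.631, 0.776, 0.0, 0.001]
contact_force: [1.3, 0.8, 0.4]
opening: 0.166
```

```bash
python3 plan.py .57 -.0085 .065 0.3 4 1
```

```text
t 7.35 p [ 0.5714 -0.0073  0.0652] psi 11.82 q [-0.19  0.2   1.93 -0.    1.01 -0.4 ] f [1.3 0.8 0.4] open 0.16618711904803532
[[-0.0002, -0.0004, 0.0, 0.0, 0.0, 2.9, 1.0], [-0.0002, -0.0004, 0.0, 0.0, 0.0, 2.9, 1.0], [-0.0003, -0.0004, 0.0, 0.0, 0.0, 2.9, 1.0], [-0.0003, -0.0004, 0.0, 0.0, 0.0, 2.9, 1.0]]
```

Call:
apply_moves:
  moves:
    - [[0, 0, 0, 0, 0, 3, 1], [0, 0, 0, 0, 0, 4, 1], [0, 0, 0, 0, 0, 3, 1], [0, 0, 0, 0, 0, 2, 1], [0, 0, 0, 0, 0, 0, 1], [0, 0, 0, 0, 0, 0, 1]]

```text
time: 7.95
eef_pos: [0.5716, -0.0073, 0.0652]
tcp_rot: [0.708, 0.706, 0.0, 0.001]
contact_force: [1.0, 1.1, -0.8]
opening: 0.165
```

```bash
python3 plan.py .57 -.0085 .065 0.3 1 1; python3 - <<'E'
from h import *
im,c=shot('wrist','w4.png')
E
```

```text
t 7.95 p [ 0.5716 -0.0073  0.0652] psi -0.18 q [-0.19  0.2   1.93 -0.    1.01 -0.19] f [ 1.   1.1 -0.8] open 0.16509344361062991
[[-0.0012, -0.0016, 0.0002, 0.1, 0.1, -0.5, 1.0]]
```

View pics/w4.png

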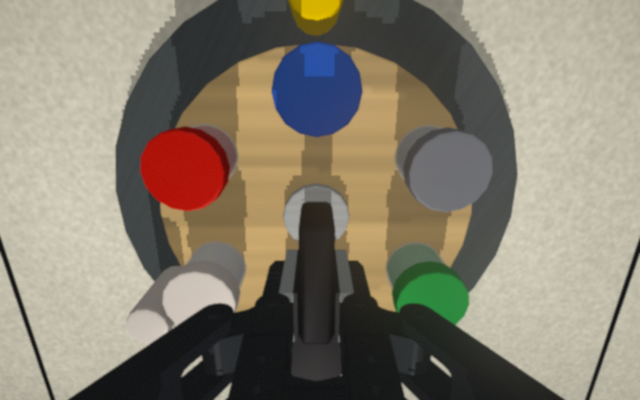

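The blue lid at (317,89) and the yellow post top at (316,5) are in line with the bar at x≈317. I'll release and lift.

Call:
apply_moves:
  moves:
    - [[0, 0, 0, 0, 0, 0, -0.3], [0, 0, 0, 0, 0, 0, -0.6], [0, 0, 0, 0, 0, 0, -1], [0, 0, 0, 0, 0, 0, -1], [0, 0, 0, 0, 0, 0, -1], [0, 0, 0, 0, 0, 0, -1], [0, 0, -0.02, 0, 0, 0, -1], [0, 0, -0.04, 0, 0, 0, -1], [0, 0, -0.04, 0, 0, 0, -1], [0, 0, -0.04, 0, 0, 0, -1], [0, 0, -0.03, 0, 0, 0, -1], [0, 0, 0, 0, 0, 0, -1]]

```text
time: 9.2
eef_pos: [0.5696, -0.0072, 0.2396]
tcp_rot: [0.707, 0.707, -0.002, -0.001]
contact_force: [0.5, -0.4, 0.6]
opening: 1.0
```

```bash
python3 - <<'E'
from h import *
s=ctrl.get_state();print(s['time'],s['eef_pos'],s['contact_force'])
im,c=shot('wrist','w5.png')
E
```

```text
9.2 [ 0.56963663 -0.00723245  0.23963642] [ 0.48595294 -0.36259185  0.63133398]
```

View pics/w5.png

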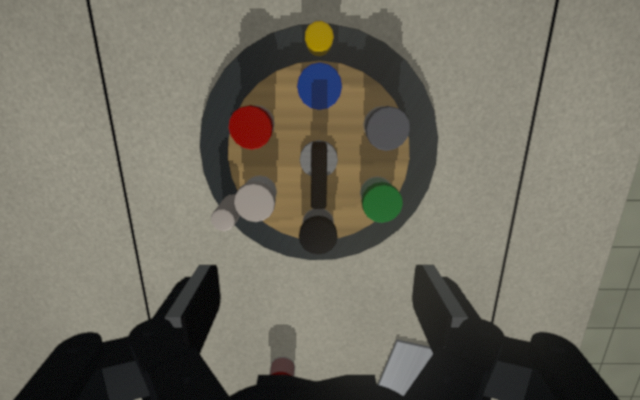

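Blue lid at (320,86), yellow post top at (319.5,37), and the six lids are clear of the gripper. A numeric check comes next, then I hand in.

```bash
python3 - <<'E'
from h import *
c=ctrl.get_calibration('wrist')
L=np.array([ray(c,*p,.075)[:2] for p in((320,86),(251,127),(255,202),(318,236),(382,202),(388,128))]);C=L.mean(0)
y=ray(c,319.5,37,.067)[:2]
f=lambda d:np.degrees(np.arctan2(d[1],d[0]))
print(C,'blue',f(L[0]-C),'yel',f(y-C),'gap',np.hypot(*(y-L[0])))
im,s=shot('scene','sc5.png');a=cv2.imread('pics/scene1.png')[125:165,360:400].astype(int)
d=np.abs(im[125:165,360:400,::-1].astype(int)-a).sum(2);print('spare diff',d.mean(),d.max())
m=cv2.inRange(cv2.cvtColor(im,cv2.COLOR_RGB2HSV),(105,150,80),(130,255,255))[125:165,360:400];m0=cv2.inRange(cv2.cvtColor(cv2.imread('pics/scene1.png'),cv2.COLOR_BGR2HSV),(105,150,80),(130,255,255))[125:165,360:400]
print([np.argwhere(k).mean(0) for k in(m,m0)])
E
```

```text
[ 0.57021557 -0.0068762 ] blue 89.41098731826176 yel 89.9078924388503 gap 0.04346157348285211
spare diff 12.66875 155
[array([17.23469388, 20.08163265]), array([17.23469388, 20.08163265])]
```

```bash
python3 -c "
from plant import ctrl;print(ctrl.sign_off())"
```

```text
the job is handed in; nothing more can be done
None
```

The carousel's blue-lidded jar now stands beside the yellow post, in line with it as seen from the axis. I gripped the T-handle and turned it about 59° clockwise from above, the shorter way, then let go and lifted clear. I handed the job in at about 9.3 s of the 32 s allowed.

- **Alignment:** the last wrist picture put the blue lid at 89.4° and the yellow post at 89.9° about the axis. Their centres measured 43 mm apart, against 45 mm expected, which is within the measuring error.
- **Spare jar:** its lid's position in the scene picture matches the first one exactly.
- **Contact:** the force reading was near zero after release, with the gripper well above the knob.
- **What disagreed:** the real finger tips sit about 30 mm short of the reported TCP. My first grip therefore closed on air just above the bar, without moving the disc. The pictures showed this, and I went about 30 mm lower for the second grip.

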